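# Throttle return check on a clamped carburetor

### The arm

A 6-joint arm with a two-finger parallel gripper is mounted at the origin on the work surface. World frame = base frame: x ahead of the robot, y to its left, z up, the work surface at z = 0. Lengths are in m, angles in rad, forces in N, time in s.
With the tool pointing down it reaches from about 0.375 to 0.975 m from the base axis. Payload 3.8 kg.
Tool frame: the origin (TCP) lies midway between the tips of the shut fingers; the grasp point (between the pads) lies 19 mm behind it; z points along the fingers, y is the direction in which the jaws open and shut (so a half turn about z gives the same grasp; the last joint's range is limited). The gripper opens to 85 mm and grips with 20 to 120 N. Pads are 22 mm wide; open, the fingers measure 114 mm over their backs; the gripper's body (76 mm by 85 mm) begins 54 mm behind the grasp point. The pads swing forward as they close: fully open they stand 13 mm farther back than shut.
Start: joints at [-1.269, 0.264, 1.604, -0, 1.274, -0.037], TCP at [0.224, -0.637, 0.231] pointing down, gripper open.
Joint ranges: [-2.63, 2.63], [-0.94, 2.18], [0.31, 2.57], [-1.31, 4.45], [0, 2.66], [-2.55, 2.55]. Speed limits (rad/s): [2.57, 2.57, 3.14, 3.14, 3.14, 3.14].

### API

Orientations are given as a rotation vector (axis times angle).
In Python, from workcell import bot gives the robot as it stands. The module is installed in compiled form; this text tells all that it offers.
- The arm moves only by the tool play_rows, never from a script. Its argument "series" is a list of rows, each an object with "translation": the shift along the tool's x, y, z in m, a list of three; "spin": the turn about the tool's z in units of 5 degrees (1.0 is 5 degrees). In form: [{"translation": [dx, dy, dz], "spin": spin}, ...]. A call has 1 to 5 rows; each row shifts and turns the commanded pose from where the row before left it, along the tool's axes as they then stand; what a row does not reach is not made up. A row lasts 1/10 s, in which the tool goes at most 50 mm and 8.59 degrees, less where a joint would pass 70% of its speed; a pose out of reach is approached as far as the arm can. A call is refused whole if a number of a shift passes 0.05 or a number of a turn 1, either way. A call with a gripper value outside its range is refused whole. "jaw" is the gripper's target within -1 to 1 (fully open at 1, half-way at 0, shut at -1), set as the call begins (left out, the last holds). The fingers move at their own pace and stop on an object; "force" is the grip in N (left out, the last holds). Time passes only in rows, so rows that do not move let the fingers close. It gives the time, the measured TCP pose, the force and the opening at its end, in the units of the state.
- bot.read_state(): the state, without advancing time (a new reading comes with each control period).
- bot.read_camera(name): name is "side" or "top"; returns the picture (420x560x3 uint8, blue, green, red); there is no depth.
- bot.get_calibration(name): a dict with "fov_y" (degrees; the focal length in pixels is half the picture's height over the tangent of half this angle, whatever the lens; pixels are square), "cx", "cy" (the principal point, pixels), "R" (3x3) and "t" (3): a world point X has camera coordinates R X + t. Camera axes: x right, y down, z forward; pixel columns grow to the right and rows downward; lengths in m; the calibration is good to about 2 mm. A picture is of the moment at which its call begins. get_calibration takes no time and is no camera call.
- bot.finish_job(): hands the job in, once; it reports no verdict.
The state is a dict: "time": time; "q": joint angles; "joint_vel": joint speeds; "joint_torque": joint torques, N m; "tool_pos": TCP position; "tcp_rot": TCP orientation; "wrist_force": force on the tool from outside, world axes, zero at the start; "torque": the same for the moment, N m; "width": opening from 0.0 (shut) to 1.0 (fully open).
Only numpy, scipy, OpenCV 4.12 (cv2) and the standard library are available. Lean on these libraries where they do the work, as an engineer would, in place of code of your own. Each camera call takes 0.05 s, during which the arm holds its last target. There are 200 camera calls.

### The job

Check the throttle return of the carburetor held in the bench clamp: twist the thumb bar on its leaning throttle spindle clockwise until the small lug under it rests firmly against the tip of the brass stop screw, without forcing it, and keep it there for a good second. Then let go so that the spring shuts the throttle fully, and leave the parts and tools lying around the clamp where they are.

Things in the scene. Friction and masses are not known exactly. Their poses are not given: they have to be found in the camera images.
- carb: Old aluminium carburetor in the steel bench clamp, fixed to the shelf; 130 x 110 mm, 137 mm high. Origin: centre under it, on the shelf, z up. The throttle spindle's seat lies at (-50, 0, 105) mm in this frame; the spindle leans 0.66 rad (38 deg) from vertical towards the carb's own -x. A round barrel 62 mm across stands behind it at x = 35 mm.
- key_grip (a point): Grip point of the throttle key, on the spindle axis 40 mm above the seat; z points outward along the axis. Thumb bar: flat steel, 42 mm long, 11 thick, 26 high (24 to 50 mm above the seat), its length at +0.5 rad about z from this frame's x; the axes turn with the key. Hub disc (36 mm across), lug and stop screw lie below 14 mm above the seat: keep fingertips above.
- throttle_turn (a joint): Turn of the key in rad: 0 = throttle shut, where the spring (0.07 to 0.25 N m) always brings it back; grows as it turns clockwise seen from outside (negative turn about key_grip z). The full-open stop is met somewhere from 0.7 to 1.4 rad, depending on how far the stop screw is screwed in.
- throttle_key: The spring-loaded throttle key: hub, stem, thumb bar and lug in one piece. Origin on the spindle axis at the seat, z outward along the axis, axes as at key_grip. The lug is a small steel bar that sticks out of the hub to 37 mm from the axis, 6 mm thick, 3 to 11 mm above the seat, at 3.69 rad about z from this frame's x.
- stop_screw: Full-open stop: brass screw 6 mm thick, 35 mm long with its head, in a small boss beside the hub, 28 mm from the spindle axis; screwed in or out by up to 7 mm at the start, immovable by hand. Origin: centre of its tip, where the lug meets it; x points out of the tip towards the lug.
- velocity_stack: Bystander: silver bell-mouthed tube, 80 mm across at the top, 55 mm high, standing loose. Origin: centre of its underside.
- filter: Bystander: amber glass inline filter with metal ends, 34 mm thick and about 96 mm long, lying along its x. Origin: under its centre.
- scraper: Bystander: black nylon gasket scraper, 145 mm long, 34 mm wide, 12 mm high, lying flat along its x. Origin: under its middle.
- reamer: Bystander: jet reamer with a brass handle 70 x 13 x 13 mm and a thin steel pin, lying along its x. Origin: under its middle.

How it is judged:
On the way, in this order (a step that is already met when the one before it is completed fails the run):
1. the lug rests firmly against the stop screw (over 1.5 N) for 0.8 s (contact force between throttle_key and stop_screw above 1.5 N), for 0.8 s.
2. the throttle is let go and is shut again (value of joint throttle_turn below 0.05 rad and contact force between the fingers and carb below 0.1 N), for 0.2 s.
At the end, for the whole second after the job is handed in: The throttle key has been held against its full-open stop for 0.8 s, has been let go and is back within 0.05 rad of shut; velocity stack, filter, reamer and scraper lie within 15 mm of where they were (value of joint throttle_turn below 0.05 rad and contact force between anything else and throttle_key below 0.1 N and distance of each of velocity_stack, filter, reamer, scraper from where it was at the start of the episode below 0.015 m); the robot touches nothing.
It fails at once if the key is forced: the lug presses on the stop screw with more than 25 N (contact force between throttle_key and stop_screw above 25 N).
It fails at once if a bystander is moved more than 15 mm (distance of any of velocity_stack, filter, reamer, scraper from where it was at the start of the episode above 0.015 m).
It also fails if it takes over 61 s, if anything falls off the work surface, if the arm or the gripper's body presses on something with over 40 N, if the wrist force passes 120 N, or if a joint passes its speed limit or range.

## Working session

There is one attempt and no reset: what is moved stays moved. The work goes in short steps, Python scripts to look and compute and a tool call to move; the robot and the scene stay as the last step left them, time stands still between calls to the robot, and variables do not carry over. Pictures are saved under pics/ and viewed, about 8 in all and at most 12, crops included, and the job is handed in when it is done.

Besides the shell and the picture viewer there is one more tool, called after "Request:" as name(argument=value, ...) on one line, values as JSON. play_rows: Moves the arm, as the interface text tells. Its arguments: {"type":"object","properties":{"series":{"type":"array","items":{"type":"object","properties":{"translation":{"type":"array","items":{"type":"number"}},"spin":{"type":"number"}}}},"jaw":{"type":"number"},"force":{"type":"number"}},"required":["series"]}

```bash
mkdir -p pics; python3 - <<'E'
from workcell import bot
import cv2
print(bot.read_state())
for n in("side","top"):
    c=bot.get_calibration(n);print(n,c)
    cv2.imwrite(f"pics/{n}0.png",bot.read_camera(n))
E
```

```text
{'time': 0.0, 'q': array([-1.26891207e+00,  2.64745443e-01,  1.60538284e+00, -8.53838364e-06,
        1.27370573e+00, -3.68864813e-02]), 'joint_vel': array([ 4.65778767e-04, -8.70898271e-05,  1.40348773e-04,  1.71403174e-03,
        1.20947351e-03,  9.78087087e-05]), 'joint_torque': array([ 3.97270969e-04, -5.15107799e+01, -3.67317116e+01,  8.80017637e-05,
        1.29002100e-02,  1.30745966e-05]), 'tool_pos': array([ 0.22410616, -0.63592963,  0.22996246]), 'tcp_rot': array([-3.09444241e+00, -5.29228373e-01,  4.77496146e-04]), 'wrist_force': array([ 0.75270651, -0.42819385,  0.67513802]), 'torque': array([ 0.06234888,  0.00992957, -0.03053961]), 'width': 1.0007466105227218}
side {'fov_y': 56.8647787023801, 'cx': 284.0188116223221, 'cy': 205.75033963114555, 'R': array([[ 0.99909425, -0.03673959, -0.02146795],
       [-0.0368789 , -0.49593374, -0.8675769 ],
       [ 0.02122774,  0.86758281, -0.49683947]]), 't': array([-0.58972159,  0.098167  ,  1.0359626 ])}
top {'fov_y': 52.66935930012551, 'cx': 290.04117263847627, 'cy': 207.389851105061, 'R': array([[-5.50498974e-03, -9.99984468e-01, -8.70560937e-04],
       [-9.95911566e-01,  5.56106104e-03, -9.01622247e-02],
       [ 9.01656656e-02,  3.70659584e-04, -9.95926712e-01]]), 't': array([0.01185687, 0.6221697 , 1.09194527])}
```

View pics/side0.png

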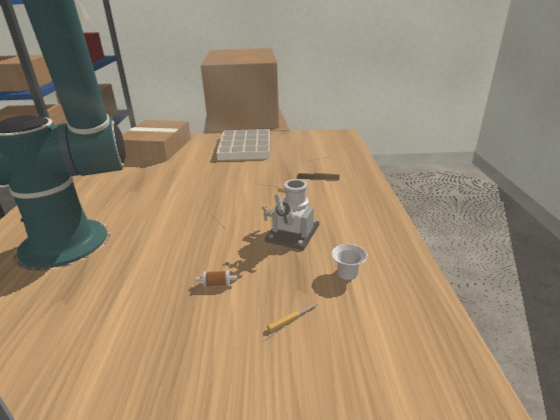

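View pics/top0.png

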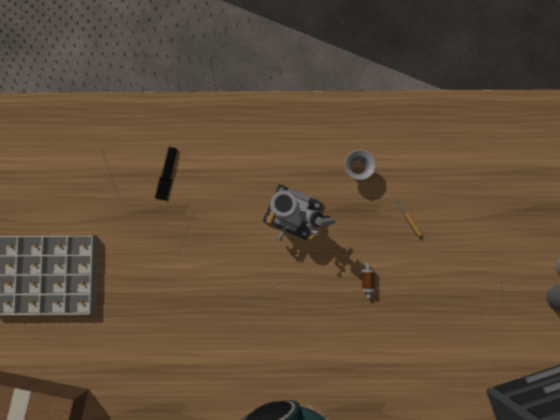

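```bash
python3 - <<'E'
import cv2,numpy as np
a=cv2.imread("pics/side0.png")[165:255,245:345]; b=cv2.imread("pics/top0.png")[170:260,250:350]
f=lambda i:cv2.resize(i,None,fx=6.6,fy=6.6,interpolation=cv2.INTER_CUBIC)
cv2.imwrite("pics/c1.png",f(a));cv2.imwrite("pics/c2.png",f(b))
E
```

```text
(no output)
```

View pics/c1.png

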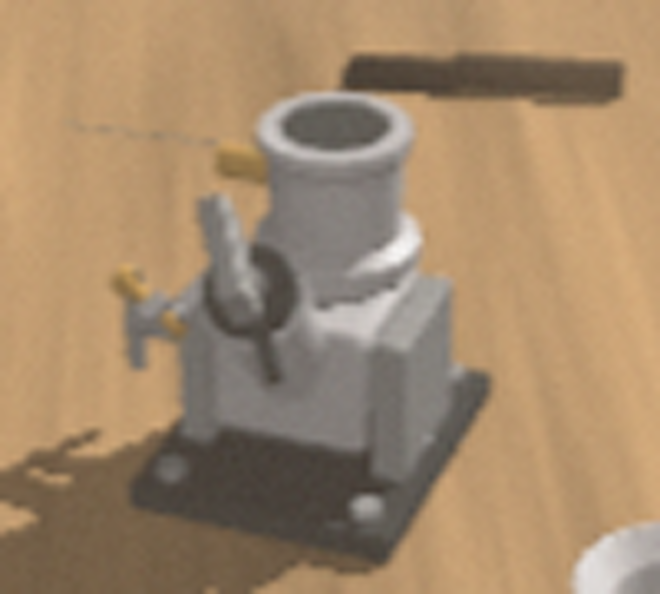

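View pics/c2.png

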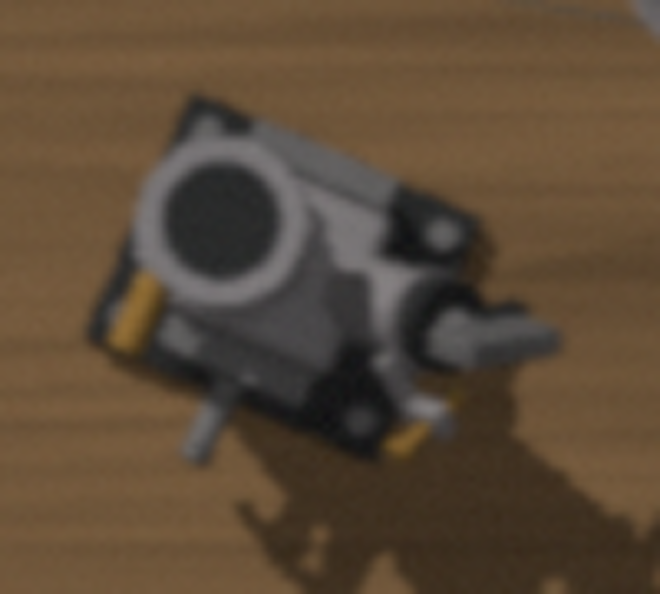

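```bash
cat > h.py <<'E'
import numpy as np,cv2
from workcell import bot
from scipy.optimize import least_squares
from scipy.spatial.transform import Rotation as Ro
C={n:bot.get_calibration(n) for n in("side","top")}
def proj(n,X):
    c=C[n];X=np.atleast_2d(X)@np.array(c["R"]).T+c["t"];f=210/np.tan(np.radians(c["fov_y"]/2))
    return f*X[:,:2]/X[:,2:]+[c["cx"],c["cy"]]
def carb(p,X):
    return np.atleast_2d(X)@Ro.from_euler("z",p[2]).as_matrix().T+[p[0],p[1],0]
L=Ro.from_euler("y",-0.66).as_matrix()
def key(p,X,th=0):   # key-frame points -> world at turn th
    X=np.atleast_2d(X)@Ro.from_euler("z",-th).as_matrix().T
    return carb(p,X@L.T+[-.05,0,.105])
def bar(u,v,w):      # along bar, across, height
    c,s=np.cos(.5),np.sin(.5); return [u*c-v*s,u*s+v*c,w]
E
python3 - <<'E'
from h import *
o={"side":np.array([245,165]),"top":np.array([250,170])}
M={"top":[((65,-55,5),(195,95)),((65,55,5),(95,335)),((-65,-55,5),(490,225)),((-65,55,5),(375,460)),((35,0,137),(222,220))],
"side":[((-65,55,3),(135,495)),((-65,-55,3),(385,560)),((65,-55,3),(490,380)),((35,0,137),(335,125))]}
def res(p):
    return np.concatenate([(proj(n,carb(p,np.array(X)/1e3))[0]-o[n]-np.array(u)/6.6) for n in M for X,u in M[n]])
r=least_squares(res,[.65,-.02,1.15]);p=r.x;print(p,(r.fun.reshape(-1,2)*6.6).round(0).tolist())
np.save("p.npy",p)
for nm,P in dict(seat=[0,0,0],axtop=[0,0,.05],e1=bar(.021,0,.05),e2=bar(-.021,0,.05),lug=[.037*np.cos(3.69),.037*np.sin(3.69),.007]).items():
    print(nm,key(p,P)[0].round(4),[((proj(n,key(p,P))[0]-o[n])*6.6).round() for n in M])
E
```

```text
[ 0.61179936 -0.00176763  1.15259735] [[3.0, -4.0], [-6.0, 2.0], [-1.0, -7.0], [7.0, 5.0], [-18.0, -10.0], [-13.0, 14.0], [-1.0, 7.0], [-3.0, 14.0], [3.0, -5.0]]
seat [ 0.5915 -0.0475  0.105 ] [array([415., 310.]), array([259., 293.])]
axtop [ 0.579  -0.0755  0.1445] [array([499., 336.]), array([225., 238.])]
e1 [ 0.5758 -0.0581  0.1558] [array([453., 344.]), array([214., 187.])]
e2 [ 0.5823 -0.0929  0.1332] [array([545., 329.]), array([237., 289.])]
lug [ 0.5972 -0.082   0.0912] [array([504., 296.]), array([280., 373.])]
```

```bash
cat > path.py <<'E'
from h import *
p=np.load("p.npy");Z=.138;yaw=np.radians(-35)
ex=np.array([np.cos(yaw),np.sin(yaw)]);ey=np.array([np.sin(yaw),-np.cos(yaw)])  # tool x,y (z down)
U,V,W=np.meshgrid(np.linspace(-.021,.021,43),[-.0055,0,.0055],np.linspace(.024,.05,27))
B=np.stack([a.ravel() for a in(U,V,W)],1);K=np.array([bar(*b) for b in B])
def at(th,lat=.022):
    X=key(p,K,th);c=key(p,bar(lat,0,.042),th)[0,:2]@ey
    m=(X[:,2]>Z)&(abs(X[:,:2]@ey-c)<.0145);tx=X[:,:2]@ex;i=np.where(m)[0][np.argmin(tx[m])]
    return ex*(tx[i]-.011)+ey*c,B[i],X[i]
if __name__=="__main__":
  q=None
  for th in np.arange(0,1.5,.1):
    c,b,x=at(th);d=(c-q)if q is not None else c*0;q=c
    print(round(th,1),c.round(4),"d tool xy mm",(d@ex*1e3).round(1),(d@ey*1e3).round(1),"contact uvw",(b*1e3).round(),x.round(3))
E
python3 path.py
```

```text
0.0 [ 0.5644 -0.0435] d tool xy mm 0.0 0.0 contact uvw [21.  6. 30.] [ 0.575 -0.047  0.138]
0.1 [ 0.5661 -0.0433] d tool xy mm 1.3 -1.1 contact uvw [21.  6. 29.] [ 0.578 -0.046  0.138]
0.2 [ 0.5678 -0.0434] d tool xy mm 1.4 -1.0 contact uvw [21.  6. 28.] [ 0.58  -0.045  0.138]
0.3 [ 0.5696 -0.0436] d tool xy mm 1.6 -0.8 contact uvw [21.  6. 27.] [ 0.582 -0.045  0.138]
0.4 [ 0.5714 -0.044 ] d tool xy mm 1.7 -0.7 contact uvw [21.  6. 26.] [ 0.585 -0.044  0.138]
0.5 [ 0.5732 -0.0447] d tool xy mm 1.9 -0.5 contact uvw [21.  6. 26.] [ 0.587 -0.045  0.138]
0.6 [ 0.5751 -0.0456] d tool xy mm 2.0 -0.3 contact uvw [21.  6. 26.] [ 0.589 -0.045  0.139]
0.7 [ 0.5768 -0.0466] d tool xy mm 2.0 -0.2 contact uvw [21.  6. 25.] [ 0.591 -0.045  0.138]
0.8 [ 0.5777 -0.0472] d tool xy mm 1.1 0.0 contact uvw [ 2.  6. 40.] [ 0.578 -0.065  0.139]
0.9 [ 0.5777 -0.0475] d tool xy mm 0.2 0.2 contact uvw [ 2.  6. 39.] [ 0.579 -0.065  0.138]
1.0 [ 0.5776 -0.0479] d tool xy mm 0.1 0.4 contact uvw [ 1.  6. 40.] [ 0.579 -0.066  0.139]
1.1 [ 0.5772 -0.0482] d tool xy mm -0.1 0.5 contact uvw [ 0.  6. 40.] [ 0.578 -0.066  0.139]
1.2 [ 0.5766 -0.0487] d tool xy mm -0.3 0.7 contact uvw [-1.  6. 40.] [ 0.578 -0.066  0.138]
1.3 [ 0.5754 -0.0489] d tool xy mm -0.9 0.9 contact uvw [-3.  6. 41.] [ 0.576 -0.067  0.139]
1.4 [ 0.5739 -0.049 ] d tool xy mm -1.2 1.0 contact uvw [-5.  6. 41.] [ 0.575 -0.067  0.138]
```

Request:
play_rows(series=[{"translation":[0,0,0],"spin":1},{"translation":[0,0,0],"spin":1},{"translation":[0,0,0],"spin":1},{"translation":[0,0,0],"spin":1},{"translation":[0,0,0],"spin":1}], jaw=-1, force=60)

```text
time: 0.6
tool_pos: [0.2242, -0.6362, 0.2305]
tcp_rot: [-3.136, 0.159, 0.001]
wrist_force: [-0.3, 0.1, -0.1]
width: 0.146
```

```bash
cat > path.py <<'E'
from h import *
p=np.load("p.npy");Z=.138
U,V,W=np.meshgrid(np.linspace(-.021,.021,43),[-.0055,0,.0055],np.linspace(.024,.05,27))
B=np.stack([a.ravel() for a in(U,V,W)],1);K=np.array([bar(*b) for b in B])
def at(th,yaw,lat=.025):
    ex=np.array([np.cos(yaw),np.sin(yaw)]);ey=np.array([np.sin(yaw),-np.cos(yaw)])
    X=key(p,K,th);c=key(p,bar(lat,0,.042),th)[0,:2]@ey
    m=(X[:,2]>Z)&(abs(X[:,:2]@ey-c)<.0145);tx=X[:,:2]@ex;i=np.where(m)[0][np.argmin(tx[m])]
    return ex*(tx[i]-.011)+ey*c,B[i],X[i],ex,ey
if __name__=="__main__":
  q=None
  for th in np.arange(0,1.5,.1):
    y=-5-5*round(10*min(th,1.0));c,b,x,ex,ey=at(th,np.radians(y));d=(c-q)if q is not None else c*0;q=c
    print(round(th,1),y,c.round(4),"d tool xy mm",(d@ex*1e3).round(1),(d@ey*1e3).round(1),"contact uvw",(b*1e3).round(),x.round(3))
E
python3 path.py
```

```text
0.0 -5 [ 0.5603 -0.0488] d tool xy mm 0.0 0.0 contact uvw [21.  6. 50.] [ 0.57  -0.058  0.154]
0.1 -10 [ 0.5631 -0.0475] d tool xy mm 2.6 -1.8 contact uvw [21.  6. 50.] [ 0.572 -0.058  0.155]
0.2 -15 [ 0.5661 -0.0465] d tool xy mm 2.6 -1.8 contact uvw [21.  6. 50.] [ 0.574 -0.058  0.156]
0.3 -20 [ 0.5691 -0.0457] d tool xy mm 2.6 -1.8 contact uvw [21.  6. 50.] [ 0.577 -0.058  0.156]
0.4 -25 [ 0.5721 -0.0452] d tool xy mm 2.4 -1.8 contact uvw [21.  6. 26.] [ 0.585 -0.044  0.138]
0.5 -30 [ 0.5742 -0.0444] d tool xy mm 1.4 -1.8 contact uvw [21.  6. 26.] [ 0.587 -0.045  0.138]
0.6 -35 [ 0.5765 -0.0437] d tool xy mm 1.4 -1.9 contact uvw [21.  6. 26.] [ 0.589 -0.045  0.139]
0.7 -40 [ 0.5787 -0.043 ] d tool xy mm 1.3 -2.0 contact uvw [21.  6. 25.] [ 0.591 -0.045  0.138]
0.8 -45 [ 0.5812 -0.0425] d tool xy mm 1.4 -2.1 contact uvw [21.  6. 25.] [ 0.593 -0.046  0.138]
0.9 -50 [ 0.584  -0.0424] d tool xy mm 1.7 -2.2 contact uvw [20.  6. 26.] [ 0.594 -0.048  0.138]
1.0 -55 [ 0.5867 -0.0424] d tool xy mm 1.6 -2.2 contact uvw [21.  6. 26.] [ 0.597 -0.049  0.138]
1.1 -55 [ 0.588 -0.044] d tool xy mm 2.0 -0.2 contact uvw [21.  6. 26.] [ 0.598 -0.05   0.138]
1.2 -55 [ 0.5889 -0.0452] d tool xy mm 1.5 -0.0 contact uvw [ 7.  6. 35.] [ 0.586 -0.061  0.138]
1.3 -55 [ 0.589  -0.0457] d tool xy mm 0.4 0.2 contact uvw [ 4.  6. 37.] [ 0.584 -0.063  0.138]
1.4 -55 [ 0.5887 -0.046 ] d tool xy mm 0.1 0.4 contact uvw [ 3.  6. 37.] [ 0.583 -0.063  0.138]
```

Request:
play_rows(series=[{"translation":[0.02,-0.045,0],"spin":0},{"translation":[0.02,-0.045,0],"spin":0},{"translation":[0.02,-0.045,0],"spin":0},{"translation":[0.02,-0.045,0],"spin":0},{"translation":[0.02,-0.045,0],"spin":0}])

```text
time: 1.1
tool_pos: [0.3461, -0.4204, 0.2307]
tcp_rot: [-3.137, 0.154, 0.001]
wrist_force: [0.8, -0.6, 0.1]
width: 0.003
```

Request:
play_rows(series=[{"translation":[0.02,-0.045,0],"spin":0},{"translation":[0.02,-0.045,0],"spin":0},{"translation":[0.02,-0.045,0],"spin":0},{"translation":[0.02,-0.045,0],"spin":0},{"translation":[0.02,-0.045,0],"spin":0}])

```text
time: 1.6
tool_pos: [0.4675, -0.2062, 0.231]
tcp_rot: [-3.138, 0.153, 0.0]
wrist_force: [0.8, -0.4, 0.0]
width: 0.003
```

Request:
play_rows(series=[{"translation":[0.0155,-0.041,0],"spin":0},{"translation":[0.0155,-0.041,0],"spin":0},{"translation":[0.0155,-0.041,0],"spin":0},{"translation":[0.0155,-0.041,0],"spin":0},{"translation":[0,0,0.04],"spin":0}])

```text
time: 2.1
tool_pos: [0.5514, -0.0471, 0.1969]
tcp_rot: [-3.137, 0.145, -0.021]
wrist_force: [1.8, -0.1, 0.5]
width: -0.0
```

Request:
play_rows(series=[{"translation":[0,0,0.035],"spin":0},{"translation":[0,0,0.016],"spin":0},{"translation":[0,0,0],"spin":0}])

```text
time: 2.4
tool_pos: [0.5417, -0.0503, 0.1363]
tcp_rot: [-3.137, 0.152, 0.012]
wrist_force: [-0.9, -0.5, 0.1]
width: -0.004
```

```bash
python3 - <<'E'
from h import *
f=lambda i:cv2.resize(i,None,fx=4,fy=4,interpolation=cv2.INTER_CUBIC)
s=bot.read_state();print(s["tool_pos"],s["tcp_rot"],s["wrist_force"])
a=bot.read_camera("side")[165:265,240:340];b=bot.read_camera("top")[160:260,250:350]
cv2.imwrite("pics/d1.png",np.hstack([f(a),f(b)]))
E
```

```text
[ 0.54165993 -0.0503183   0.1362522 ] [-3.13715541  0.15226029  0.01242286] [-0.87228001 -0.48208655  0.11677315]
```

View pics/d1.png

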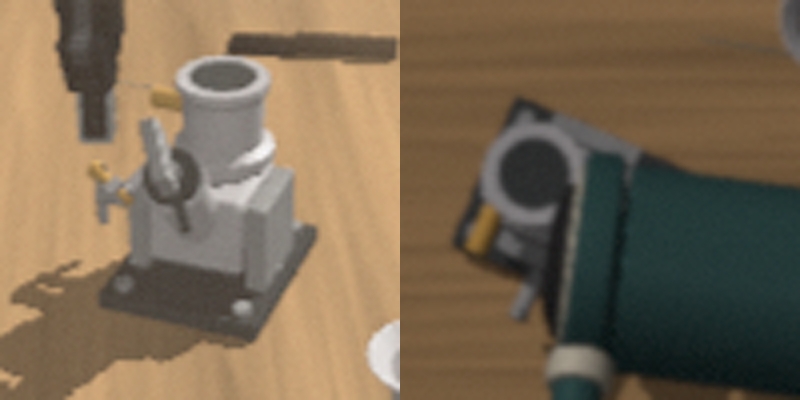

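Request:
play_rows(series=[{"translation":[0.008,0,0],"spin":0},{"translation":[0.004,0,0],"spin":0},{"translation":[0,0,0],"spin":0},{"translation":[0,0,0],"spin":0}])

```text
time: 2.9
tool_pos: [0.5575, -0.0524, 0.1411]
tcp_rot: [-3.138, 0.153, -0.002]
wrist_force: [-1.3, 0.6, 0.6]
width: -0.002
```

Request:
play_rows(series=[{"translation":[0.003,0,0],"spin":0},{"translation":[0.003,0,0],"spin":0},{"translation":[0,0,0],"spin":0},{"translation":[0,0,0],"spin":0}])

```text
time: 3.3
tool_pos: [0.5614, -0.0521, 0.1404]
tcp_rot: [-3.137, 0.153, 0.005]
wrist_force: [-6.4, 2.6, 6.3]
width: -0.0
```

Request:
play_rows(series=[{"translation":[0.0025,-0.0018,0],"spin":1},{"translation":[0,0,0],"spin":0},{"translation":[0.0025,-0.0018,0],"spin":1},{"translation":[0,0,0],"spin":0},{"translation":[0,0,0],"spin":0}])

```text
time: 3.8
tool_pos: [0.5666, -0.0497, 0.1402]
tcp_rot: [-3.113, 0.426, 0.006]
wrist_force: [-6.3, 1.0, 5.2]
width: -0.003
```

```bash
cat > look.py <<'E'
from h import *
import sys
s=bot.read_state();print(s["time"],s["tool_pos"],s["wrist_force"],s["torque"],s["q"][5])
a=bot.read_camera("side")[172:232,240:320]
cv2.imwrite(sys.argv[1],cv2.resize(a,None,fx=8,fy=8,interpolation=cv2.INTER_CUBIC))
E
python3 look.py pics/e1.png
```

```text
3.8 [ 0.56661191 -0.04968317  0.14021421] [-6.28369102  1.02284767  5.16083015] [ 0.14839077  1.06979654 -0.03993895] 1.7116845726384196
```

View pics/e1.png

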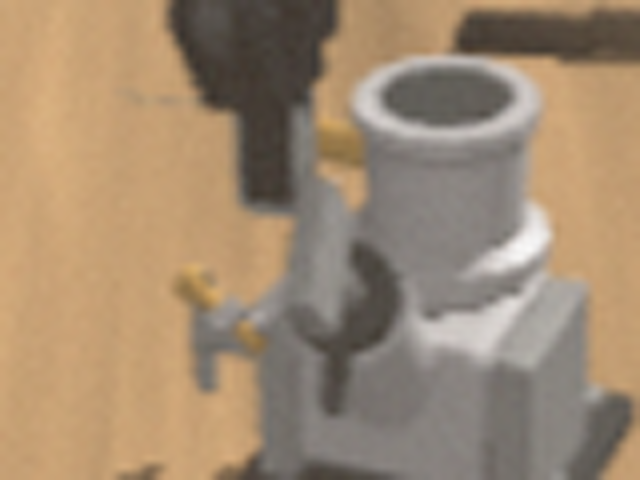

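Request:
play_rows(series=[{"translation":[0.0026,-0.0018,0],"spin":1},{"translation":[0,0,0],"spin":0},{"translation":[0.0026,-0.0018,0],"spin":1},{"translation":[0,0,0],"spin":0},{"translation":[0,0,0],"spin":0}])

```text
time: 4.35
tool_pos: [0.5722, -0.0479, 0.14]
tcp_rot: [3.063, -0.696, -0.007]
wrist_force: [-6.8, 0.3, 4.8]
width: 0.003
```

Request:
play_rows(series=[{"translation":[0.0015,-0.0019,0],"spin":1},{"translation":[0,0,0],"spin":0},{"translation":[0,0,0],"spin":0}])

```text
time: 4.65
tool_pos: [0.5741, -0.047, 0.1399]
tcp_rot: [3.029, -0.829, -0.008]
wrist_force: [-8.4, -0.4, 4.9]
width: -0.0
```

Request:
play_rows(series=[{"translation":[0.0015,-0.0019,0],"spin":1},{"translation":[0,0,0],"spin":0},{"translation":[0,0,0],"spin":0}])

```text
time: 4.95
tool_pos: [0.5762, -0.0461, 0.1397]
tcp_rot: [2.99, -0.96, -0.009]
wrist_force: [-8.4, 0.5, 4.1]
width: -0.001
```

```bash
python3 look.py pics/e2.png
```

```text
4.95 [ 0.57618434 -0.04610333  0.13974382] [-8.39292141  0.47665974  4.0836074 ] [-0.02524031  1.34731451 -0.0894177 ] 2.069574180102476
```

View pics/e2.png

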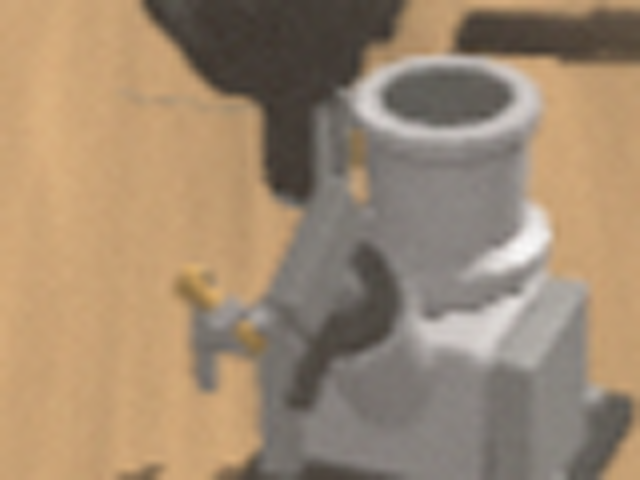

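Request:
play_rows(series=[{"translation":[0.0015,-0.002,0],"spin":1},{"translation":[0,0,0],"spin":0},{"translation":[0,0,0],"spin":0}])

```text
time: 5.3
tool_pos: [0.5785, -0.0452, 0.1396]
tcp_rot: [2.945, -1.089, -0.009]
wrist_force: [-7.8, 0.7, 3.3]
width: 0.001
```

Request:
play_rows(series=[{"translation":[0.0015,-0.0021,0],"spin":1},{"translation":[0,0,0],"spin":0},{"translation":[0,0,0],"spin":0}])

```text
time: 5.6
tool_pos: [0.581, -0.0443, 0.1395]
tcp_rot: [2.895, -1.217, -0.009]
wrist_force: [-7.2, 2.3, 4.2]
width: -0.0
```

Request:
play_rows(series=[{"translation":[0.0017,-0.0022,0],"spin":1},{"translation":[0,0,0],"spin":0},{"translation":[0,0,0],"spin":0}])

```text
time: 5.9
tool_pos: [0.5837, -0.0439, 0.1395]
tcp_rot: [2.839, -1.342, -0.009]
wrist_force: [-7.9, 2.3, 3.3]
width: 0.004
```

```bash
python3 look.py pics/e3.png
```

```text
5.9 [ 0.58371159 -0.0438557   0.13948563] [-7.898164    2.2633757   3.27097561] [ 0.2631674   1.29628052 -0.09604211] 2.3358036464537273
```

View pics/e3.png

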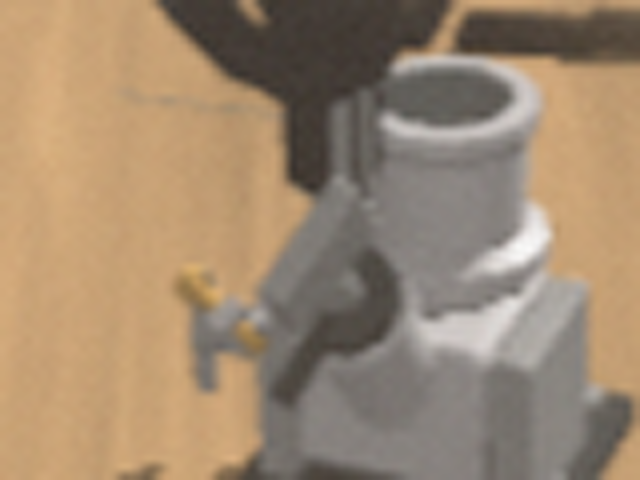

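Request:
play_rows(series=[{"translation":[0.0016,-0.0022,0],"spin":1},{"translation":[0,0,0],"spin":0},{"translation":[0,0,0],"spin":0}])

```text
time: 6.25
tool_pos: [0.5865, -0.0434, 0.1395]
tcp_rot: [2.778, -1.465, -0.009]
wrist_force: [-6.5, 3.4, 3.1]
width: 0.001
```

Request:
play_rows(series=[{"translation":[0.001,-0.0005,0],"spin":0},{"translation":[0,0,0],"spin":0},{"translation":[0,0,0],"spin":0}])

```text
time: 6.55
tool_pos: [0.5873, -0.0438, 0.1394]
tcp_rot: [2.778, -1.465, -0.01]
wrist_force: [-8.2, 3.0, 2.3]
width: 0.0
```

Request:
play_rows(series=[{"translation":[0.001,-0.0005,0],"spin":0},{"translation":[0,0,0],"spin":0},{"translation":[0,0,0],"spin":0}])

```text
time: 6.85
tool_pos: [0.5881, -0.0443, 0.1393]
tcp_rot: [2.778, -1.465, -0.011]
wrist_force: [-8.3, 3.3, 3.8]
width: 0.005
```

```bash
python3 look.py pics/e4.png
```

```text
6.85 [ 0.5881228  -0.04430678  0.13931452] [-8.32712975  3.27871127  3.83455059] [ 0.48809999  1.39202183 -0.06165508] 2.422476294277625
```

View pics/e4.png

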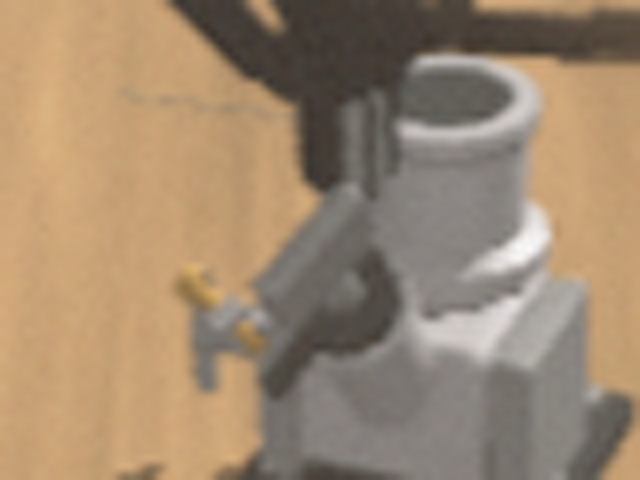

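Request:
play_rows(series=[{"translation":[0.001,-0.0005,0],"spin":0},{"translation":[0,0,0],"spin":0},{"translation":[0,0,0],"spin":0}])

```text
time: 7.2
tool_pos: [0.5889, -0.0448, 0.1392]
tcp_rot: [2.778, -1.465, -0.011]
wrist_force: [-8.3, 4.8, 2.5]
width: -0.002
```

Request:
play_rows(series=[{"translation":[0.001,-0.0005,0],"spin":0},{"translation":[0,0,0],"spin":0},{"translation":[0,0,0],"spin":0}])

```text
time: 7.5
tool_pos: [0.5897, -0.0453, 0.1391]
tcp_rot: [2.778, -1.465, -0.012]
wrist_force: [-8.7, 3.0, 3.9]
width: -0.0
```

Request:
play_rows(series=[{"translation":[0.0007,-0.0003,0],"spin":0},{"translation":[0,0,0],"spin":0},{"translation":[0,0,0],"spin":0}])

```text
time: 7.8
tool_pos: [0.5902, -0.0457, 0.139]
tcp_rot: [2.778, -1.465, -0.013]
wrist_force: [-8.8, 3.7, 3.9]
width: 0.001
```

Request:
play_rows(series=[{"translation":[0.0008,-0.0003,0],"spin":0},{"translation":[0,0,0],"spin":0},{"translation":[0,0,0],"spin":0}])

```text
time: 8.1
tool_pos: [0.5907, -0.046, 0.1389]
tcp_rot: [2.778, -1.465, -0.013]
wrist_force: [-9.0, 2.6, 3.5]
width: 0.002
```

Request:
play_rows(series=[{"translation":[0.0008,-0.0003,0],"spin":0},{"translation":[0,0,0],"spin":0},{"translation":[0,0,0],"spin":0}])

```text
time: 8.4
tool_pos: [0.5913, -0.0465, 0.1388]
tcp_rot: [2.777, -1.465, -0.014]
wrist_force: [-9.7, 4.4, 3.2]
width: 0.004
```

```bash
python3 look.py pics/e5.png
```

```text
8.4 [ 0.59126937 -0.0465141   0.13878772] [-9.73765972  4.43006777  3.21863018] [ 0.6855235   1.57298942 -0.16859827] 2.419132914910935
```

View pics/e5.png

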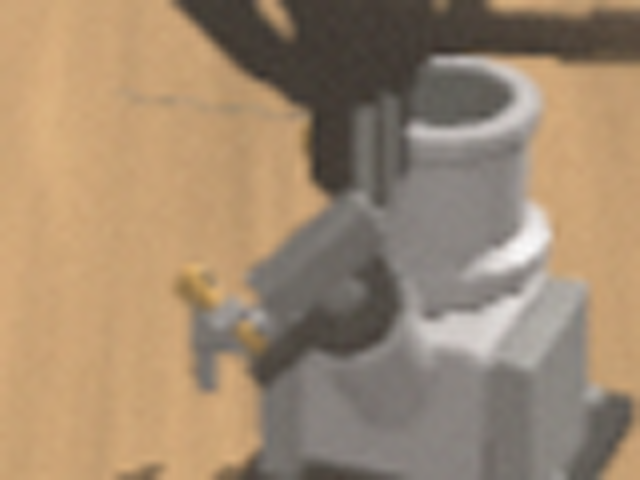

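Request:
play_rows(series=[{"translation":[0.0007,-0.0003,0],"spin":0},{"translation":[0,0,0],"spin":0},{"translation":[0,0,0],"spin":0}])

```text
time: 8.75
tool_pos: [0.5917, -0.0468, 0.1386]
tcp_rot: [2.777, -1.465, -0.015]
wrist_force: [-9.6, 3.6, 1.5]
width: -0.002
```

Request:
play_rows(series=[{"translation":[0.0007,-0.0003,0],"spin":0},{"translation":[0,0,0],"spin":0},{"translation":[0,0,0],"spin":0}])

```text
time: 9.05
tool_pos: [0.5922, -0.0472, 0.1386]
tcp_rot: [2.777, -1.465, -0.015]
wrist_force: [-9.8, 3.9, 2.8]
width: 0.002
```

Request:
play_rows(series=[{"translation":[0.0007,-0.0003,0],"spin":0},{"translation":[0,0,0],"spin":0},{"translation":[0,0,0],"spin":0}])

```text
time: 9.35
tool_pos: [0.5926, -0.0476, 0.1384]
tcp_rot: [2.777, -1.464, -0.016]
wrist_force: [-10.1, 4.6, 2.9]
width: 0.002
```

Request:
play_rows(series=[{"translation":[0.0008,-0.0003,0],"spin":0},{"translation":[0,0,0],"spin":0},{"translation":[0,0,0],"spin":0}])

```text
time: 9.65
tool_pos: [0.5937, -0.0478, 0.1385]
tcp_rot: [2.778, -1.465, -0.015]
wrist_force: [-9.4, 5.1, 2.0]
width: -0.002
```

Request:
play_rows(series=[{"translation":[0.0008,-0.0003,0],"spin":0},{"translation":[0,0,0],"spin":0},{"translation":[0,0,0],"spin":0}])

```text
time: 9.95
tool_pos: [0.5942, -0.0482, 0.1384]
tcp_rot: [2.778, -1.465, -0.016]
wrist_force: [-9.3, 5.4, 2.4]
width: 0.0
```

```bash
python3 look.py pics/e6.png
```

```text
9.95 [ 0.59416181 -0.04816472  0.13835122] [-9.31822328  5.40846603  2.37409112] [ 0.86209244  1.61917354 -0.06799406] 2.416165962619363
```

View pics/e6.png

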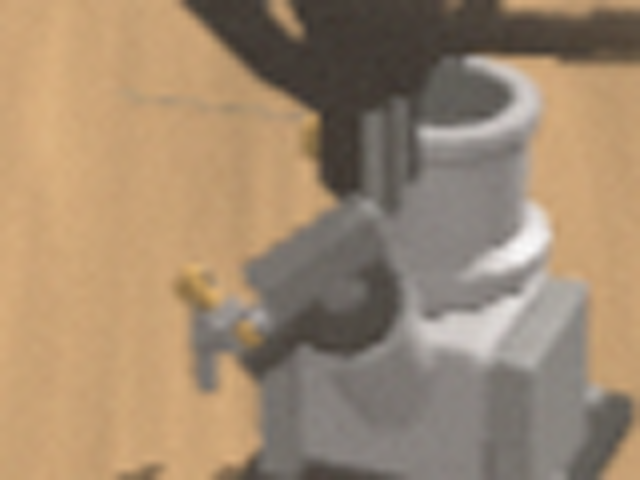

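Request:
play_rows(series=[{"translation":[0.001,0,0],"spin":0},{"translation":[0,0,0],"spin":0},{"translation":[0,0,0],"spin":0}])

```text
time: 10.3
tool_pos: [0.5989, -0.0504, 0.1401]
tcp_rot: [-2.779, 1.464, 0.0]
wrist_force: [-0.1, 0.3, 0.6]
width: 0.0
```

Request:
play_rows(series=[{"translation":[0.001,0,0],"spin":0},{"translation":[0,0,0],"spin":0},{"translation":[0,0,0],"spin":0}])

```text
time: 10.6
tool_pos: [0.6, -0.0521, 0.1405]
tcp_rot: [-2.779, 1.465, -0.001]
wrist_force: [0.9, 0.7, -0.3]
width: 0.003
```

Request:
play_rows(series=[{"translation":[0.001,0,0],"spin":0},{"translation":[0,0,0],"spin":0},{"translation":[0,0,0],"spin":0}])

```text
time: 10.9
tool_pos: [0.6002, -0.0527, 0.1403]
tcp_rot: [-2.779, 1.465, -0.0]
wrist_force: [-1.0, -0.4, 1.4]
width: 0.001
```

```bash
python3 look.py pics/e7.png; python3 - <<'E'
import cv2,numpy as np
I=[cv2.imread(f"pics/e{i}.png")[330:420,235:330].astype(float) for i in(4,5,6,7)]
for a,b in zip(I,I[1:]):print(abs(a-b).mean())
E
```

```text
10.9 [ 0.60015399 -0.05269733  0.14027859] [-0.97970439 -0.38047403  1.35790531] [ 0.01064337 -0.01225213 -0.00202688] 2.4122093471654704
10.358011695906432
6.554346978557505
10.739883040935673
```

```bash
sed -i 's/<.0145/<.010/' path.py; cat >> path.py <<'E'
  for lat in(.014,.017):
   print("lat",lat);q=None
   for th in np.arange(0,1.45,.1):
    y=-5.6-5*min(round(10*th),10);c,b,x,ex,ey=at(th,np.radians(y),lat);d=(c-q)if q is not None else c*0;q=c
    print(round(th,1),y,c.round(4),"d mm",(d@ex*1e3).round(1),(d@ey*1e3).round(1),"uvw",(b*1e3).round())
E
python3 path.py | sed -n '16,$p'; python3 look.py pics/e8.png
```

```text
lat 0.014
0.0 -5.6 [ 0.5595 -0.0575] d mm 0.0 0.0 uvw [21.  6. 50.]
0.1 -10.6 [ 0.5616 -0.056 ] d mm 1.8 -1.9 uvw [21.  6. 50.]
0.2 -15.6 [ 0.5638 -0.0547] d mm 1.8 -1.8 uvw [21.  6. 50.]
0.3 -20.6 [ 0.5662 -0.0537] d mm 1.9 -1.8 uvw [21.  6. 50.]
0.4 -25.6 [ 0.5685 -0.0528] d mm 1.6 -1.8 uvw [21.  6. 34.]
0.5 -30.6 [ 0.5703 -0.0519] d mm 1.1 -1.7 uvw [19.  6. 31.]
0.6 -35.6 [ 0.572  -0.0509] d mm 0.8 -1.8 uvw [17.  6. 29.]
0.7 -40.6 [ 0.5736 -0.0499] d mm 0.6 -1.8 uvw [17.  6. 28.]
0.8 -45.6 [ 0.5754 -0.0491] d mm 0.7 -1.9 uvw [17.  6. 28.]
0.9 -50.6 [ 0.5774 -0.0484] d mm 0.7 -2.0 uvw [17.  6. 28.]
1.0 -55.6 [ 0.5795 -0.0479] d mm 0.8 -2.0 uvw [18.  6. 28.]
1.1 -55.6 [ 0.5807 -0.0494] d mm 1.9 -0.1 uvw [17.  6. 29.]
1.2 -55.6 [ 0.5813 -0.0503] d mm 1.1 -0.0 uvw [ 2.  6. 38.]
1.3 -55.6 [ 0.5813 -0.0504] d mm 0.0 0.1 uvw [ 0.  6. 39.]
1.4 -55.6 [ 0.581  -0.0503] d mm -0.2 0.2 uvw [-1.  6. 39.]
lat 0.017
0.0 -5.6 [ 0.5597 -0.0551] d mm 0.0 0.0 uvw [21.  6. 50.]
0.1 -10.6 [ 0.562  -0.0536] d mm 2.0 -1.8 uvw [21.  6. 50.]
0.2 -15.6 [ 0.5645 -0.0524] d mm 2.0 -1.8 uvw [21.  6. 50.]
0.3 -20.6 [ 0.5671 -0.0515] d mm 2.1 -1.8 uvw [21.  6. 50.]
0.4 -25.6 [ 0.5694 -0.0507] d mm 1.8 -1.8 uvw [21.  6. 30.]
0.5 -30.6 [ 0.5713 -0.0497] d mm 1.1 -1.8 uvw [21.  6. 30.]
0.6 -35.6 [ 0.573  -0.0487] d mm 0.9 -1.8 uvw [19.  6. 27.]
0.7 -40.6 [ 0.575  -0.0479] d mm 0.9 -1.9 uvw [19.  6. 27.]
0.8 -45.6 [ 0.577  -0.0472] d mm 0.9 -2.0 uvw [19.  6. 27.]
0.9 -50.6 [ 0.5792 -0.0466] d mm 0.9 -2.0 uvw [19.  6. 27.]
1.0 -55.6 [ 0.5814 -0.0463] d mm 1.0 -2.1 uvw [19.  6. 27.]
1.1 -55.6 [ 0.5827 -0.0478] d mm 2.0 -0.2 uvw [18.  6. 28.]
1.2 -55.6 [ 0.5835 -0.049 ] d mm 1.4 -0.0 uvw [ 4.  6. 37.]
1.3 -55.6 [ 0.5835 -0.0492] d mm 0.2 0.1 uvw [ 2.  6. 38.]
1.4 -55.6 [ 0.5835 -0.0497] d mm 0.4 0.3 uvw [ 2.  6. 38.]
10.95 [ 0.60011171 -0.05264898  0.14026685] [ 0.25522593  0.21391422 -0.9407098 ] [ 0.01464128 -0.02336299 -0.05528295] 2.412223405641173
```

Request:
play_rows(series=[{"translation":[0,0,-0.03],"spin":-1},{"translation":[0,0,-0.03],"spin":-1},{"translation":[0,0,0],"spin":-1},{"translation":[0,0,0],"spin":-1},{"translation":[0,0,0],"spin":-1}])

```text
time: 11.5
tool_pos: [0.6003, -0.0526, 0.2008]
tcp_rot: [-3.032, 0.823, -0.001]
wrist_force: [-0.1, 0.5, -0.7]
width: 0.001
```

Request:
play_rows(series=[{"translation":[0,0,0],"spin":-1},{"translation":[0,0,0],"spin":-1},{"translation":[0,0,0],"spin":-1},{"translation":[0,0,0],"spin":-1},{"translation":[0,0,0],"spin":-1}])

```text
time: 12.0
tool_pos: [0.6, -0.0526, 0.2003]
tcp_rot: [-3.138, 0.147, -0.0]
wrist_force: [-0.9, -0.3, 0.2]
width: -0.0
```

Request:
play_rows(series=[{"translation":[-0.03,0,0],"spin":0},{"translation":[-0.025,0,0],"spin":0},{"translation":[0,0,0],"spin":0},{"translation":[0,0,0],"spin":0},{"translation":[0,0,0],"spin":0}])

```text
time: 12.5
tool_pos: [0.5462, -0.0473, 0.2007]
tcp_rot: [3.138, -0.153, 0.002]
wrist_force: [0.1, -0.6, -0.4]
width: -0.004
```

```bash
python3 - <<'E'
from h import *
p=np.load("p.npy")
l=[.037*np.cos(3.69),.037*np.sin(3.69),.007]
for th in np.arange(0,1.5,.1):
    print(round(th,1),[((proj("side",key(p,x,th))[0]-[240,172])*8).round().tolist() for x in (l,bar(.021,0,.05),bar(-.021,0,.05))])
E
```

```text
0.0 [[379.0, 396.0], [299.0, 171.0], [327.0, 295.0]]
0.1 [[367.0, 399.0], [306.0, 169.0], [320.0, 296.0]]
0.2 [[355.0, 401.0], [313.0, 168.0], [313.0, 298.0]]
0.3 [[343.0, 402.0], [320.0, 167.0], [306.0, 298.0]]
0.4 [[332.0, 402.0], [326.0, 168.0], [299.0, 298.0]]
0.5 [[320.0, 401.0], [333.0, 168.0], [292.0, 297.0]]
0.6 [[309.0, 399.0], [340.0, 170.0], [286.0, 295.0]]
0.7 [[298.0, 396.0], [346.0, 172.0], [280.0, 293.0]]
0.8 [[287.0, 391.0], [352.0, 175.0], [274.0, 290.0]]
0.9 [[278.0, 386.0], [357.0, 178.0], [268.0, 287.0]]
1.0 [[269.0, 380.0], [362.0, 182.0], [263.0, 283.0]]
1.1 [[261.0, 372.0], [367.0, 186.0], [259.0, 279.0]]
1.2 [[254.0, 364.0], [371.0, 191.0], [255.0, 274.0]]
1.3 [[247.0, 356.0], [374.0, 196.0], [251.0, 268.0]]
1.4 [[242.0, 346.0], [377.0, 201.0], [249.0, 263.0]]
```

```bash
cat > path2.py <<'E'
from h import *
p=np.load("p.npy");Z=.138
U,V,W=np.meshgrid(np.linspace(-.021,.021,43),[-.0055,0,.0055],np.linspace(.024,.05,27))
B=np.stack([a.ravel() for a in(U,V,W)],1);K=np.array([bar(*b) for b in B])
def at(th,yaw,lat):
    ex=np.array([np.cos(yaw),np.sin(yaw)]);ey=np.array([np.sin(yaw),-np.cos(yaw)])
    X=key(p,K,th);c=key(p,bar(lat,0,.042),th)[0,:2]@ex
    m=(X[:,2]>Z)&(abs(X[:,:2]@ex-c)<.011);t=X[:,:2]@ey;i=np.where(m)[0][np.argmin(t[m])]
    return ey*(t[i]-.010)+ex*c,B[i],ex,ey
q=None
for th in np.arange(0,1.45,.1):
    y=84.4-5*round(10*th);c,b,ex,ey=at(th,np.radians(y),.015);d=(c-q)if q is not None else c*0;q=c
    print(round(th,1),y,c.round(4),"d mm",(d@ex*1e3).round(1),(d@ey*1e3).round(1),"uvw",(b*1e3).round())
E
python3 path2.py
```

```text
0.0 84.4 [ 0.5606 -0.0568] d mm 0.0 0.0 uvw [21.  6. 50.]
0.1 79.4 [ 0.5627 -0.0554] d mm 1.8 1.8 uvw [21.  6. 50.]
0.2 74.4 [ 0.565  -0.0542] d mm 1.7 1.9 uvw [21.  6. 50.]
0.3 69.4 [ 0.5675 -0.0533] d mm 1.7 2.0 uvw [21.  6. 50.]
0.4 64.4 [ 0.5697 -0.0525] d mm 1.7 1.7 uvw [21.  6. 31.]
0.5 59.400000000000006 [ 0.5714 -0.0516] d mm 1.7 1.0 uvw [21.  6. 31.]
0.6 54.400000000000006 [ 0.573  -0.0507] d mm 1.7 0.8 uvw [19.  6. 28.]
0.7 49.400000000000006 [ 0.5748 -0.0499] d mm 1.8 0.8 uvw [19.  6. 28.]
0.8 44.400000000000006 [ 0.5767 -0.0492] d mm 1.8 0.8 uvw [19.  6. 28.]
0.9 39.400000000000006 [ 0.5785 -0.0485] d mm 1.9 0.6 uvw [19.  6. 27.]
1.0 34.400000000000006 [ 0.5806 -0.048 ] d mm 2.0 0.8 uvw [19.  6. 27.]
1.1 29.400000000000006 [ 0.5828 -0.0478] d mm 2.0 0.9 uvw [20.  6. 27.]
1.2 24.400000000000006 [ 0.5851 -0.0481] d mm 2.0 1.2 uvw [19.  6. 28.]
1.3 19.400000000000006 [ 0.5874 -0.0483] d mm 2.0 1.0 uvw [20.  6. 28.]
1.4 14.400000000000006 [ 0.5897 -0.0491] d mm 2.0 1.4 uvw [20.  6. 29.]
```

Request:
play_rows(series=[{"translation":[0,0,0],"spin":-1},{"translation":[0,0,0],"spin":-1},{"translation":[0,0,0],"spin":-1},{"translation":[0,0,0],"spin":-1},{"translation":[0,0,0],"spin":-1}], force=120)

```text
time: 13.0
tool_pos: [0.5464, -0.0474, 0.2004]
tcp_rot: [3.096, 0.535, 0.001]
wrist_force: [-0.1, 1.0, 0.5]
width: 0.004
```

Request:
play_rows(series=[{"translation":[0,0,0],"spin":-1},{"translation":[0,0,0],"spin":-1},{"translation":[0,0,0],"spin":-1},{"translation":[0,0,0],"spin":-1},{"translation":[0,0,0],"spin":-1}])

```text
time: 13.5
tool_pos: [0.5464, -0.0474, 0.2004]
tcp_rot: [2.906, 1.192, 0.001]
wrist_force: [-0.3, -0.1, -0.2]
width: -0.002
```

Request:
play_rows(series=[{"translation":[0,0,0],"spin":-1},{"translation":[0,0,0],"spin":-1},{"translation":[0,0,0],"spin":-1},{"translation":[0,0,0],"spin":-1},{"translation":[0,0,0],"spin":-1}])

```text
time: 14.0
tool_pos: [0.5464, -0.0474, 0.2004]
tcp_rot: [2.579, 1.793, 0.001]
wrist_force: [-0.3, 0.5, -0.6]
width: -0.002
```

Request:
play_rows(series=[{"translation":[0,0,0],"spin":-1},{"translation":[0,0,0],"spin":-1},{"translation":[0,0,0],"spin":-1},{"translation":[0,0,0],"spin":0},{"translation":[0,0,0],"spin":0}])

```text
time: 14.5
tool_pos: [0.546, -0.0473, 0.2003]
tcp_rot: [2.329, 2.108, 0.0]
wrist_force: [0.3, 0.8, -0.0]
width: -0.001
```

Request:
play_rows(series=[{"translation":[-0.0095,0,0],"spin":0},{"translation":[0,0,0.04],"spin":0},{"translation":[0,0,0.022],"spin":0},{"translation":[0,0,0],"spin":0},{"translation":[0,0.005,0],"spin":0}])

```text
time: 15.0
tool_pos: [0.549, -0.0575, 0.1382]
tcp_rot: [-2.327, -2.109, 0.001]
wrist_force: [0.6, 0.5, 2.4]
width: -0.0
```

Request:
play_rows(series=[{"translation":[0,0.003,0],"spin":0},{"translation":[0,0.003,0],"spin":0},{"translation":[0,0,0],"spin":0},{"translation":[0,0,0],"spin":0}])

```text
time: 15.4
tool_pos: [0.5552, -0.0578, 0.1398]
tcp_rot: [-2.327, -2.11, 0.001]
wrist_force: [-4.9, 1.0, 4.6]
width: -0.003
```

Request:
play_rows(series=[{"translation":[0,0.002,0],"spin":0},{"translation":[0,0.002,0],"spin":0},{"translation":[0,0,0],"spin":0},{"translation":[0,0,0],"spin":0}])

```text
time: 15.8
tool_pos: [0.5586, -0.0578, 0.14]
tcp_rot: [-2.326, -2.109, 0.002]
wrist_force: [-7.5, 1.6, 6.1]
width: 0.003
```

Request:
play_rows(series=[{"translation":[0.0017,0.002,0],"spin":1},{"translation":[0,0,0],"spin":0},{"translation":[0.0017,0.002,0],"spin":1},{"translation":[0,0,0],"spin":0},{"translation":[0,0,0],"spin":0}])

```text
time: 16.3
tool_pos: [0.5629, -0.0552, 0.14]
tcp_rot: [-2.501, -1.899, 0.003]
wrist_force: [-6.9, 1.2, 6.2]
width: 0.002
```

Request:
play_rows(series=[{"translation":[0.0017,0.0017,0],"spin":1},{"translation":[0,0,0],"spin":0},{"translation":[0.0017,0.0012,0],"spin":1},{"translation":[0,0,0],"spin":0},{"translation":[0,0,0],"spin":0}])

```text
time: 16.8
tool_pos: [0.5666, -0.0529, 0.1398]
tcp_rot: [-2.657, -1.674, 0.003]
wrist_force: [-7.5, 0.2, 5.9]
width: -0.005
```

Request:
play_rows(series=[{"translation":[0.0017,0.001,0],"spin":1},{"translation":[0,0,0],"spin":0},{"translation":[0,0,0],"spin":0}])

```text
time: 17.1
tool_pos: [0.5682, -0.0518, 0.1397]
tcp_rot: [-2.728, -1.556, 0.003]
wrist_force: [-7.9, 0.9, 4.7]
width: -0.001
```

```bash
python3 look.py pics/f1.png; python3 - <<'E'
import cv2,numpy as np
I={i:cv2.imread(f"pics/{i}.png")[350:425,235:400].astype(float) for i in("e1","e2","e3","e4","e5","e6","e7","f1")}
print({k:round(abs(v-I["f1"]).mean(),1) for k,v in I.items()})
E
```

```text
17.1 [ 0.56815637 -0.05181634  0.13970709] [-7.90651355  0.94411347  4.71611834] [ 0.03019536  1.15694078 -0.03097723] 0.39965611728378936
{'e1': np.float64(9.6), 'e2': np.float64(5.7), 'e3': np.float64(10.9), 'e4': np.float64(12.8), 'e5': np.float64(13.3), 'e6': np.float64(12.6), 'e7': np.float64(13.1), 'f1': np.float64(0.0)}
```

Request:
play_rows(series=[{"translation":[0.0018,0.0009,0],"spin":1},{"translation":[0,0,0],"spin":0},{"translation":[0.0018,0.0009,0],"spin":1},{"translation":[0,0,0],"spin":0},{"translation":[0,0,0],"spin":0}])

```text
time: 17.65
tool_pos: [0.5715, -0.0496, 0.1394]
tcp_rot: [-2.853, -1.312, 0.004]
wrist_force: [-7.5, 1.2, 3.9]
width: -0.001
```

Request:
play_rows(series=[{"translation":[0.0018,0.0009,0],"spin":1},{"translation":[0,0,0],"spin":0},{"translation":[0,0,0],"spin":0}])

```text
time: 17.95
tool_pos: [0.5733, -0.0487, 0.1394]
tcp_rot: [-2.907, -1.187, 0.004]
wrist_force: [-7.0, 1.4, 4.0]
width: 0.001
```

Request:
play_rows(series=[{"translation":[0.0019,0.0009,0],"spin":1},{"translation":[0,0,0],"spin":0},{"translation":[0,0,0],"spin":0}])

```text
time: 18.25
tool_pos: [0.5753, -0.0479, 0.1393]
tcp_rot: [-2.956, -1.059, 0.004]
wrist_force: [-7.1, 1.8, 3.5]
width: 0.0
```

```bash
cat > cmp.py <<'E'
import cv2,numpy as np,sys
I={i:cv2.imread(f"pics/{i}.png")[350:425,235:400].astype(float) for i in["e1","e2","e3","e4","e5","e6"]+sys.argv[1:]}
print({k:round(abs(v-I[sys.argv[-1]]).mean(),1) for k,v in I.items()})
E
python3 look.py pics/f2.png; python3 cmp.py f2
```

```text
18.25 [ 0.57525737 -0.04786053  0.13934812] [-7.05275985  1.77317235  3.45333582] [ 0.23436966  1.1770936  -0.01437433] 0.7563708417064846
{'e1': np.float64(12.0), 'e2': np.float64(2.3), 'e3': np.float64(6.4), 'e4': np.float64(10.0), 'e5': np.float64(12.3), 'e6': np.float64(12.1), 'f2': np.float64(0.0)}
```

Request:
play_rows(series=[{"translation":[0,0.0015,0],"spin":0},{"translation":[0,0,0],"spin":0},{"translation":[0,0,0],"spin":0}])

```text
time: 18.6
tool_pos: [0.5764, -0.0485, 0.1394]
tcp_rot: [-2.955, -1.058, 0.003]
wrist_force: [-6.7, 3.9, 3.4]
width: -0.001
```

Request:
play_rows(series=[{"translation":[0,0.0015,0],"spin":0},{"translation":[0,0,0],"spin":0},{"translation":[0,0,0],"spin":0}])

```text
time: 18.9
tool_pos: [0.5774, -0.0492, 0.1394]
tcp_rot: [-2.955, -1.058, 0.002]
wrist_force: [-6.0, 5.4, 3.7]
width: -0.001
```

```bash
python3 look.py pics/f3.png; python3 cmp.py f3
```

```text
18.9 [ 0.5774183  -0.04916834  0.1393836 ] [-5.95844287  5.40613048  3.74751012] [ 0.72791543  1.03199901 -0.0157302 ] 0.7526970017027388
{'e1': np.float64(13.2), 'e2': np.float64(7.3), 'e3': np.float64(1.6), 'e4': np.float64(6.1), 'e5': np.float64(10.4), 'e6': np.float64(11.1), 'f3': np.float64(0.0)}
```

Request:
play_rows(series=[{"translation":[0.0008,0.0017,0],"spin":0.5},{"translation":[0,0,0],"spin":0},{"translation":[0,0,0],"spin":0}])

```text
time: 19.25
tool_pos: [0.5792, -0.0496, 0.1393]
tcp_rot: [-2.977, -0.993, 0.002]
wrist_force: [-6.3, 5.8, 3.5]
width: 0.001
```

Request:
play_rows(series=[{"translation":[0.0008,0.0017,0],"spin":0.5},{"translation":[0,0,0],"spin":0},{"translation":[0,0,0],"spin":0}])

```text
time: 19.55
tool_pos: [0.5809, -0.0501, 0.1392]
tcp_rot: [-2.997, -0.928, 0.002]
wrist_force: [-5.8, 7.7, 3.1]
width: 0.0
```

Request:
play_rows(series=[{"translation":[0.0008,0.0015,0],"spin":0.5},{"translation":[0,0,0],"spin":0},{"translation":[0,0,0],"spin":0}])

```text
time: 19.85
tool_pos: [0.5823, -0.0506, 0.1391]
tcp_rot: [-3.016, -0.862, 0.002]
wrist_force: [-5.9, 7.5, 1.9]
width: -0.003
```

```bash
python3 look.py pics/f4.png; python3 cmp.py f4
```

```text
19.85 [ 0.58233285 -0.05062324  0.1391162 ] [-5.85468073  7.54091273  1.8998489 ] [ 1.26018371  0.87679079 -0.01632401] 0.8804828599785371
{'e1': np.float64(12.3), 'e2': np.float64(11.5), 'e3': np.float64(7.4), 'e4': np.float64(3.3), 'e5': np.float64(4.8), 'e6': np.float64(7.4), 'f4': np.float64(0.0)}
```

Request:
play_rows(series=[{"translation":[0.0007,0.0013,0],"spin":0.5},{"translation":[0,0,0],"spin":0},{"translation":[0,0,0],"spin":0}])

```text
time: 20.2
tool_pos: [0.5836, -0.051, 0.139]
tcp_rot: [-3.034, -0.796, 0.002]
wrist_force: [-5.7, 9.7, 2.5]
width: 0.001
```

Request:
play_rows(series=[{"translation":[0.0005,0.001,0],"spin":0.4},{"translation":[0,0,0],"spin":0},{"translation":[0,0,0],"spin":0}])

```text
time: 20.5
tool_pos: [0.5845, -0.0514, 0.1389]
tcp_rot: [-3.047, -0.742, 0.002]
wrist_force: [-4.3, 8.5, 2.7]
width: 0.004
```

Request:
play_rows(series=[{"translation":[0.0003,0.001,0],"spin":0.3},{"translation":[0,0,0],"spin":0},{"translation":[0,0,0],"spin":0}])

```text
time: 20.8
tool_pos: [0.5854, -0.0517, 0.1388]
tcp_rot: [-3.056, -0.702, 0.002]
wrist_force: [-4.9, 10.8, 1.2]
width: 0.003
```

```bash
python3 look.py pics/f5.png; python3 cmp.py f5
```

```text
20.8 [ 0.58535386 -0.05174853  0.13880283] [-4.89692936 10.82194995  1.23355167] [1.7297242  0.76174439 0.01206793] 0.9822694662757225
{'e1': np.float64(11.8), 'e2': np.float64(12.4), 'e3': np.float64(10.4), 'e4': np.float64(7.1), 'e5': np.float64(1.7), 'e6': np.float64(4.0), 'f5': np.float64(0.0)}
```

Request:
play_rows(series=[{"translation":[0.0002,0.001,0],"spin":0.3},{"translation":[0,0,0],"spin":0},{"translation":[0,0,0],"spin":0}])

```text
time: 21.15
tool_pos: [0.586, -0.0522, 0.1387]
tcp_rot: [-3.064, -0.662, 0.001]
wrist_force: [-4.4, 11.0, 0.0]
width: 0.004
```

Request:
play_rows(series=[{"translation":[0,0.001,0],"spin":0},{"translation":[0,0,0],"spin":0},{"translation":[0,0,0],"spin":0}])

```text
time: 21.45
tool_pos: [0.5865, -0.0527, 0.1386]
tcp_rot: [-3.064, -0.662, 0.001]
wrist_force: [-3.0, 13.2, -0.4]
width: 0.003
```

Request:
play_rows(series=[{"translation":[0,0.001,0],"spin":0},{"translation":[0,0,0],"spin":0},{"translation":[0,0,0],"spin":0}])

```text
time: 21.75
tool_pos: [0.5869, -0.0534, 0.1385]
tcp_rot: [-3.063, -0.662, 0.001]
wrist_force: [-3.3, 13.3, -1.3]
width: 0.005
```

```bash
python3 look.py pics/f6.png; python3 cmp.py f5 f6
```

```text
21.75 [ 0.58694832 -0.05339567  0.13850247] [-3.31261756 13.27219136 -1.33867945] [2.19684022 0.48681061 0.03356992] 1.0043367977862663
{'e1': np.float64(11.3), 'e2': np.float64(12.3), 'e3': np.float64(10.9), 'e4': np.float64(8.9), 'e5': np.float64(4.3), 'e6': np.float64(1.4), 'f5': np.float64(4.1), 'f6': np.float64(0.0)}
```

Request:
play_rows(series=[{"translation":[0,0.001,0],"spin":0.3},{"translation":[0,0,0],"spin":0},{"translation":[0,0,0],"spin":0}])

```text
time: 22.1
tool_pos: [0.5873, -0.0536, 0.1385]
tcp_rot: [-3.07, -0.621, 0.001]
wrist_force: [-2.7, 15.9, -1.1]
width: 0.001
```

Request:
play_rows(series=[{"translation":[0,0.001,0],"spin":0.3},{"translation":[0,0,0],"spin":0},{"translation":[0,0,0],"spin":0}])

```text
time: 22.4
tool_pos: [0.5877, -0.0537, 0.1385]
tcp_rot: [-3.077, -0.58, 0.001]
wrist_force: [-3.5, 18.0, -1.0]
width: 0.0
```

```bash
python3 look.py pics/f7.png; python3 cmp.py f5 f6 f7
```

```text
22.4 [ 0.58773893 -0.05373864  0.13846787] [-3.5127404  18.02690099 -1.02223196] [2.96405869 0.4662864  0.05693025] 1.0537212645049285
{'e1': np.float64(11.3), 'e2': np.float64(12.2), 'e3': np.float64(10.9), 'e4': np.float64(8.9), 'e5': np.float64(4.3), 'e6': np.float64(1.6), 'f5': np.float64(4.2), 'f6': np.float64(1.5), 'f7': np.float64(0.0)}
```

Request:
play_rows(series=[{"translation":[0,0.001,0],"spin":0},{"translation":[0,0,0],"spin":0},{"translation":[0,0,0],"spin":0}])

```text
time: 22.75
tool_pos: [0.5878, -0.054, 0.1384]
tcp_rot: [-3.076, -0.58, 0.001]
wrist_force: [-3.1, 20.1, 0.5]
width: -0.0
```

Request:
play_rows(series=[{"translation":[0,0.001,0],"spin":0},{"translation":[0,0,0],"spin":0},{"translation":[0,0,0],"spin":0},{"translation":[0,0,0],"spin":0},{"translation":[0,0,0],"spin":0}])

```text
time: 23.25
tool_pos: [0.5879, -0.0542, 0.1384]
tcp_rot: [-3.075, -0.58, 0.002]
wrist_force: [-3.3, 22.3, 0.3]
width: -0.004
```

Request:
play_rows(series=[{"translation":[0,0,0],"spin":0},{"translation":[0,0,0],"spin":0},{"translation":[0,0,0],"spin":0},{"translation":[0,0,0],"spin":0},{"translation":[0,0,0],"spin":0}])

```text
time: 23.75
tool_pos: [0.5879, -0.0541, 0.1384]
tcp_rot: [-3.075, -0.58, 0.002]
wrist_force: [-3.6, 21.0, 0.9]
width: -0.002
```

```bash
python3 look.py pics/f8.png; python3 cmp.py f5 f6 f7 f8
```

```text
23.75 [ 0.58793395 -0.05413851  0.13836947] [-3.63907769 21.00808157  0.85491139] [3.62349056 0.69606933 0.04409763] 1.0508153389484651
{'e1': np.float64(11.5), 'e2': np.float64(12.3), 'e3': np.float64(10.9), 'e4': np.float64(9.2), 'e5': np.float64(4.7), 'e6': np.float64(1.9), 'f5': np.float64(4.5), 'f6': np.float64(1.8), 'f7': np.float64(1.5), 'f8': np.float64(0.0)}
```

View pics/f8.png

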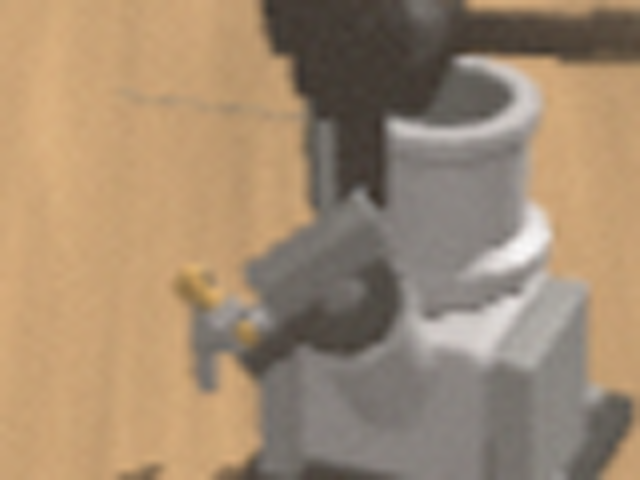

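Request:
play_rows(series=[{"translation":[0,0.001,0],"spin":0},{"translation":[0,0,0],"spin":0},{"translation":[0,0.0008,0],"spin":0},{"translation":[0,0,0],"spin":0},{"translation":[0,0,0],"spin":0}])

```text
time: 24.3
tool_pos: [0.5881, -0.0545, 0.1383]
tcp_rot: [-3.072, -0.579, 0.003]
wrist_force: [-5.5, 25.8, 1.6]
width: -0.005
```

Request:
play_rows(series=[{"translation":[0,0,0],"spin":0},{"translation":[0,0,0],"spin":0},{"translation":[0,0,0],"spin":0},{"translation":[0,0,0],"spin":0},{"translation":[0,0,0],"spin":0}])

```text
time: 24.8
tool_pos: [0.5881, -0.0545, 0.1383]
tcp_rot: [-3.072, -0.579, 0.003]
wrist_force: [-4.8, 25.6, 2.8]
width: 0.004
```

Request:
play_rows(series=[{"translation":[0,0,0],"spin":0},{"translation":[0,0,0],"spin":0},{"translation":[0,0,0],"spin":0},{"translation":[0,0,0],"spin":0},{"translation":[0,0,0],"spin":0}])

```text
time: 25.3
tool_pos: [0.5881, -0.0545, 0.1383]
tcp_rot: [-3.072, -0.579, 0.003]
wrist_force: [-4.7, 26.6, 1.4]
width: -0.002
```

Request:
play_rows(series=[{"translation":[0,-0.015,0],"spin":0},{"translation":[0,-0.02,-0.01],"spin":0},{"translation":[0,0,-0.04],"spin":0},{"translation":[0,0,-0.04],"spin":0},{"translation":[0,0,-0.03],"spin":0}])

```text
time: 25.8
tool_pos: [0.5789, -0.0305, 0.2629]
tcp_rot: [3.085, 0.584, 0.009]
wrist_force: [0.6, -1.1, -0.7]
width: -0.002
```

Request:
play_rows(series=[{"translation":[-0.05,0,0],"spin":0},{"translation":[-0.05,0,0],"spin":0},{"translation":[-0.05,0,0],"spin":0},{"translation":[-0.05,0,0],"spin":0},{"translation":[0,0,0],"spin":0}])

```text
time: 26.3
tool_pos: [0.3872, -0.105, 0.2594]
tcp_rot: [3.086, 0.579, 0.001]
wrist_force: [0.5, -0.3, -0.2]
width: 0.001
```

```bash
python3 look.py pics/g1.png; python3 - <<'E'
from h import *
a=cv2.imread("pics/side0.png").astype(float);b=bot.read_camera("side").astype(float)
t0=cv2.imread("pics/top0.png").astype(float);t=bot.read_camera("top").astype(float);cv2.imwrite("pics/top1.png",t)
d=lambda x,y,r:round(abs(x-y)[r].mean(),1)
print("key region",d(a,b,np.s_[190:230,270:300]),"vs e.g. f8 scale")
for n,r in dict(stack=np.s_[145:185,340:380],scraper=np.s_[145:205,150:185],reamer=np.s_[195:240,390:428],filt=np.s_[260:302,355:380],key=np.s_[200:245,305:340]).items(): print(n,d(t0,t,r))
for n,r in dict(stack=np.s_[245:280,330:368],filt=np.s_[268:290,195:240],reamer=np.s_[300:335,265:320],scraper=np.s_[170:182,295:342]).items(): print("side",n,d(a,b,r))
z=cv2.imread("pics/side0.png")[172:232,240:320];z=cv2.resize(z,None,fx=8,fy=8,interpolation=cv2.INTER_CUBIC).astype(float)
for k in("g1","f8","e1"):print(k,abs(z-cv2.imread(f"pics/{k}.png"))[180:425,235:400].mean())
E
```

```text
26.3 [ 0.38717448 -0.10502179  0.25941437] [ 0.54797269 -0.34884509 -0.23779806] [-0.00675223 -0.03588194 -0.02864833] 0.8747633509581492
key region 2.6 vs e.g. f8 scale
stack 2.4
scraper 2.5
reamer 2.5
filt 4.3
key 2.2
side stack 2.8
side filt 2.7
side reamer 2.9
side scraper 2.6
g1 2.467466501752216
f8 17.037963306534735
e1 12.868785817357246[ WARN:0@2.590] global loadsave.cpp:1063 imwrite_ Unsupported depth image for selected encoder is fallbacked to CV_8U.
```

```bash
python3 -c "
from workcell import bot
print(bot.finish_job())"
```

```text
the job is handed in; nothing more can be done
None
```

The throttle was turned clockwise to its stop, held there for about 2.5 s, then let go. The spring shut it again, and I handed the job in. `finish_job()` gives no verdict, so I don't know how it was judged.

- **First try:** the shut fingers slipped off the end of the thumb bar at about 1.2 rad, probably before reaching the stop, and the key sprang back. I re-approached with the finger back squared to the bar and tried again.
- **Stop reached:** at about 1.2 rad the push rose from 13 N to 26 N while the key stayed still in the images. The last close-up shows the lug at the screw tip.
- **Force on the screw:** I had no direct reading. From the wrist force and lever arm I estimate 5–10 N, and at most about 17 N, so between the 1.5 N and 25 N limits.
- **Final checks:** with the arm clear, the key region of the image matches the start to within noise (difference 2.5, against 17 when held open). The velocity stack, reamer and scraper also match in both views.
- **Filter:** it matches in the side view, but its top-view difference was higher (4.3 against about 2.5). I put this down to the arm's shadow and did not check further.
- **Contact and time:** wrist force was within noise of zero, and the clock read about 26 s of the 61 s allowed.

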